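# Put the balance test weights away in their cases

### The job

The balance check is done: take the stack of four brass test weights off the balance pan one at a time, from the top down, and set each upright in the felt-floored recess of its own open case, the one whose recess fits its diameter. Set them down gently, without dropping or tipping one or letting one touch the bare bench, do not bear down on the balance, and leave the cases and the glass beaker standing where they are.

Things in the scene. Friction and masses are not known exactly. Their poses are not given: they have to be found in the camera images.
- weight_50_center (a point): The smallest of four brass test weights, a plain upright cylinder 22 mm in diameter and 20 mm high, at the top of the stack at the start (the stack is a stepped pyramid, each weight resting loose and flat on the next larger one). About 50 g. The point is its centre, half-way up; z points up along its axis.
- weight_100_center (a point): The second smallest of four brass test weights, a plain upright cylinder 31 mm in diameter and 21 mm high, second from the top at the start (the stack is a stepped pyramid, each weight resting loose and flat on the next larger one). About 100 g. The point is its centre, half-way up; z points up along its axis.
- weight_200_center (a point): The second largest of four brass test weights, a plain upright cylinder 41 mm in diameter and 24 mm high, third from the top at the start (the stack is a stepped pyramid, each weight resting loose and flat on the next larger one). About 200 g. The point is its centre, half-way up; z points up along its axis.
- weight_500_center (a point): The largest of four brass test weights, a plain upright cylinder 52 mm in diameter and 30 mm high, at the bottom, standing on the balance pan at the start (the stack is a stepped pyramid, each weight resting loose and flat on the next larger one). About 500 g. The point is its centre, half-way up; z points up along its axis.
- case_50: Open case of the smallest weight: loose, black, blue foam lining, 42 x 42 mm, with a round recess 30 mm across, floored with dark felt. Origin: on the bench under the recess's centre; z up; recess floor 14 mm, rim 20 mm above it, so the seated weight stands proud. Its lid (42 x 42 mm, 14 mm high, plain blue foam, no recess) lies opened flat, centre 46 mm along +x (away from the robot), part of this body.
- case_100: Open case of the second smallest weight: loose, black, blue foam lining, 51 x 51 mm, with a round recess 39 mm across, floored with dark felt. Origin: on the bench under the recess's centre; z up; recess floor 14 mm, rim 20 mm above it, so the seated weight stands proud. Its lid (51 x 51 mm, 14 mm high, plain blue foam, no recess) lies opened flat, centre 55 mm along +x (away from the robot), part of this body.
- case_200: Open case of the second largest weight: loose, black, blue foam lining, 61 x 61 mm, with a round recess 49 mm across, floored with dark felt. Origin: on the bench under the recess's centre; z up; recess floor 14 mm, rim 20 mm above it, so the seated weight stands proud. Its lid (61 x 61 mm, 14 mm high, plain blue foam, no recess) lies opened flat, centre 65 mm along +x (away from the robot), part of this body.
- case_500: Open case of the largest weight: loose, black, blue foam lining, 72 x 72 mm, with a round recess 60 mm across, floored with dark felt. Origin: on the bench under the recess's centre; z up; recess floor 14 mm, rim 20 mm above it, so the seated weight stands proud. Its lid (72 x 72 mm, 14 mm high, plain blue foam, no recess) lies opened flat, centre 76 mm along +x (away from the robot), part of this body.
- balance: White laboratory balance, fixed, 235 mm deep (x) and 176 mm wide (y); front console with display and keys at -x, up to 66 mm high. Round steel pan 120 mm in diameter, flat top 78 mm above the origin, centre 36 mm along +x from the origin. Origin: bench height under the middle of the housing; z up.
- beaker: Empty glass beaker, loose bystander, 54 mm in diameter, 68 mm high, standing on the bench behind the cases. Origin: centre of its underside; z up.

How it is judged:
On the way, in this order (a step that is already met when the one before it is completed fails the run):
1. the smallest weight sits in its own case, let go (horizontal distance between weight_50_center and case_50 below 0.008 m and z of weight_50_center in the frame of case_50 between 0.0215 and 0.0265 m and angle between weight_50_center's own z axis and vertical below 0.08 rad and contact force between the fingers and weight_50 below 0.05 N), for 0.2 s.
2. the second smallest weight sits in its own case, let go (horizontal distance between weight_100_center and case_100 below 0.008 m and z of weight_100_center in the frame of case_100 between 0.022 and 0.027 m and angle between weight_100_center's own z axis and vertical below 0.08 rad and contact force between the fingers and weight_100 below 0.05 N), for 0.2 s.
3. the second largest weight sits in its own case, let go (horizontal distance between weight_200_center and case_200 below 0.008 m and z of weight_200_center in the frame of case_200 between 0.0235 and 0.0285 m and angle between weight_200_center's own z axis and vertical below 0.08 rad and contact force between the fingers and weight_200 below 0.05 N), for 0.2 s.
4. the largest weight sits in its own case, let go (horizontal distance between weight_500_center and case_500 below 0.008 m and z of weight_500_center in the frame of case_500 between 0.0265 and 0.0315 m and angle between weight_500_center's own z axis and vertical below 0.08 rad and contact force between the fingers and weight_500 below 0.05 N), for 0.2 s.
At the end, for the whole second after the job is handed in: Each of the four weights stands upright (within 0.08 rad) on the felt floor of its own case's recess: centre within 8 mm of the recess's centre and at its seated height within 2.5 mm; cases flat on the bench, all weights let go and at rest (all of step 1 and all of step 2 and all of step 3 and all of step 4 and linear speed of each of weight_50, weight_100, weight_200, weight_500 below 0.02 m/s and angle between each of case_50, case_100, case_200, case_500's own z axis and vertical below 0.06 rad); the robot touches nothing.
It fails at once if a weight touches the bare bench or is tipped over (height (world z) of weight_50_center below 0.015 m or height (world z) of weight_100_center below 0.0155 m or height (world z) of weight_200_center below 0.017 m or height (world z) of weight_500_center below 0.02 m or angle between any of weight_50_center, weight_100_center, weight_200_center, weight_500_center's own z axis and vertical above 0.8 rad).
It fails at once if a weight is dropped: it falls freely at more than 0.5 m/s (more than about 13 mm) ((contact force between the fingers and weight_50 below 0.01 N and linear speed of weight_50 above 0.5 m/s) or (contact force between the fingers and weight_100 below 0.01 N and linear speed of weight_100 above 0.5 m/s) or (contact force between the fingers and weight_200 below 0.01 N and linear speed of weight_200 above 0.5 m/s) or (contact force between the fingers and weight_500 below 0.01 N and linear speed of weight_500 above 0.5 m/s)).
It fails at once if the balance is pressed or struck with more than 40 N (the stack itself weighs about 8 N) (contact force between balance and anything else above 40 N).
It fails at once if a case is pushed more than 25 mm from where it stood (distance of any of case_50, case_100, case_200, case_500 from where it was at the start of the episode above 0.025 m).
It fails at once if the beaker is moved more than 20 mm (distance of beaker from where it was at the start of the episode above 0.02 m).
It also fails if it takes over 99 s, if anything falls off the work surface, if the arm or the gripper's body presses on something with over 40 N, if the wrist force passes 120 N, or if a joint passes its speed limit or range.

### The arm

A 6-joint arm with a two-finger parallel gripper is mounted at the origin on a cart in front of the work surface, level with it; the furniture and walls round the work are solid. World frame = base frame: x ahead of the robot, y to its left, z up, the work surface at z = 0. Lengths are in m, angles in rad, forces in N, time in s.
With the tool pointing down it reaches from about 0.35 to 0.975 m from the base axis. Payload 4.9 kg.
Tool frame: the origin (TCP) lies at the very end of the fingers, on their centre line; the grasp point (between the pads) lies manip.grip_point_offset behind it (manip.grip_point_offset is the distance from the TCP to the grasp point, in m); z points along the fingers, y is the line along which they close (so a half turn about z gives the same grasp; the last joint's range is limited). The gripper opens to 85 mm and grips with 20 to 120 N. Pads are 22 mm wide; open, the fingers measure 114 mm over their backs; the gripper's body (76 mm by 85 mm) begins 54 mm behind the grasp point. The pads swing forward as they close: fully open they stand 13 mm farther back than shut.
Start: joints at [-1.317, 0.053, 1.613, -0, 1.476, -0.119], TCP at [0.228, -0.582, 0.231] pointing down, gripper open.
Joint ranges: [-3.01, 3.01], [-1.01, 2.22], [0.06, 2.58], [-1.02, 4.17], [0.09, 2.62], [-3.14, 3.14]. Speed limits (rad/s): [2.57, 2.57, 3.14, 3.14, 3.14, 3.14].

### API

Orientations are given as a unit quaternion [w, x, y, z].
In Python, from plant import manip gives the robot as it stands.
- The arm moves only by the shell command python3 -m crank 'ROWS' [OPENING]. ROWS is JSON, a list of rows, each an object of numbers: "x", "y", "z": the shift along the tool's x, y, z in cm; "turn": the turn about the tool's z in rad. In form: [{"x": .., "y": .., "z": .., "turn": ..}, ...]. A call has 1 to 5 rows; each row shifts and turns the commanded pose from where the row before left it, along the tool's axes as they then stand; what a row does not reach is not made up. A row lasts 1/10 s, in which the tool goes at most 50 mm and 8.59 degrees, less where a joint would pass 70% of its speed; a pose out of reach is approached as far as the arm can. A call with a gripper value outside its range is refused whole. OPENING is the opening in per cent of the stroke, from 0 (shut) to 100 (fully open), set as the call begins (- or left out, the last holds). The fingers move at their own pace and stop on an object; the grip force is fixed at half the most. Time passes only in rows, so rows that do not move let the fingers close. It gives the time, the measured TCP pose, the force, the opening and the grip force at its end, in the units of the state.
- manip.state(): the state, without advancing time (a new reading comes with each control period).
- manip.grab_frame(name): name is "scene" or "top"; returns (picture, depth): 420x560x3 uint8, red, green, blue; 420x560 float32, m along the optical axis (not along the pixel's ray), 0 where there is no reading.
- manip.camera_model(name): a dict with "mtx" (3x3 intrinsics, pixels), "world_to_cam" (4x4, takes a point from world to camera coordinates). Camera axes: x right, y down, z forward; pixel columns grow to the right and rows downward; lengths in m; the calibration is good to about 2 mm. A picture is of the moment at which its call begins. camera_model takes no time and is no camera call.
- manip.job_done(): hands the job in; it is judged then, once.
The state is a dict: "time": time; "joint_pos": joint angles; "joint_vel": joint speeds; "joint_efforts": joint torques, N m; "tool_pos": TCP position; "tool_rot": TCP orientation; "contact_force": force on the tool from outside, world axes, zero at the start; "ft_torque": the same for the moment, N m; "gripper_width": opening from 0.0 (shut) to 1.0 (fully open); "grasp_force": force on a finger pad.
Only numpy, scipy, OpenCV 4.12 (cv2) and the standard library are available. Lean on these libraries where they do the work, as an engineer would, in place of code of your own. Each camera call takes 0.05 s, during which the arm holds its last target. There are 200 camera calls.

## Working session

There is one attempt and no reset: what is moved stays moved. The work goes in short steps, Python scripts to look and compute and a shell command to move; the robot and the scene stay as the last step left them, time stands still between calls to the robot, and variables do not carry over. Pictures are saved under pics/ and viewed, at most 14 in all, crops included, and the job is handed in when it is done.

```bash
mkdir -p pics; ls; python3 - <<'E'
from plant import manip
import cv2,numpy as np
s=manip.state();print(s);print(manip.grip_point_offset)
for n in("scene","top"):
    p,d=manip.grab_frame(n);cv2.imwrite(f"pics/{n}0.png",p[:,:,::-1]);np.save(f"{n}0.npy",d);c=manip.camera_model(n);print(c)
E
```

```text
pics
{'time': 0.0, 'joint_pos': array([-1.31701338e+00,  5.33454535e-02,  1.61432592e+00, -4.45792213e-06,
        1.47596963e+00, -1.19009424e-01]), 'joint_vel': array([-0.00149467,  0.00054705, -0.00024172, -0.00134853, -0.00055345,
       -0.00138186]), 'joint_efforts': array([-1.12815364e-03, -3.93680334e+01, -3.70177174e+01, -3.07545424e-04,
        7.03406346e-03, -8.84938970e-06]), 'tool_pos': array([ 0.22747073, -0.58146103,  0.23005101]), 'tool_rot': array([-1.02170254e-03,  9.82677914e-01,  1.85318828e-01, -7.11774074e-05]), 'contact_force': array([-1.04674049, -0.21231731, -0.17947858]), 'ft_torque': array([ 0.02035232, -0.03845022, -0.05889422]), 'grasp_force': 0.0, 'gripper_width': 0.9957432535875272}
0.0187
{'mtx': array([[475.85042199,   0.        , 275.08700533],
       [  0.        , 475.85042199, 209.68813528],
       [  0.        ,   0.        ,   1.        ]]), 'world_to_cam': array([[-6.25930581e-01, -7.79878308e-01,  8.55974726e-04,
         3.46244154e-01],
       [-5.75603406e-01,  4.61238360e-01, -6.75233215e-01,
         4.13507246e-01],
       [ 5.26204929e-01, -4.23141820e-01, -7.37603805e-01,
         9.65906368e-01],
       [ 0.00000000e+00,  0.00000000e+00,  0.00000000e+00,
         1.00000000e+00]])}
{'mtx': array([[418.84401771,   0.        , 280.14859148],
       [  0.        , 418.84401771, 205.29537647],
       [  0.        ,   0.        ,   1.        ]]), 'world_to_cam': array([[-0.00887759, -0.99994871, -0.0048742 , -0.01741664],
       [-0.98956354,  0.00948626, -0.14378462,  0.56215427],
       [ 0.14382348,  0.00354687, -0.989597  ,  1.09029064],
       [ 0.        ,  0.        ,  0.        ,  1.        ]])}
```

View pics/scene0.png

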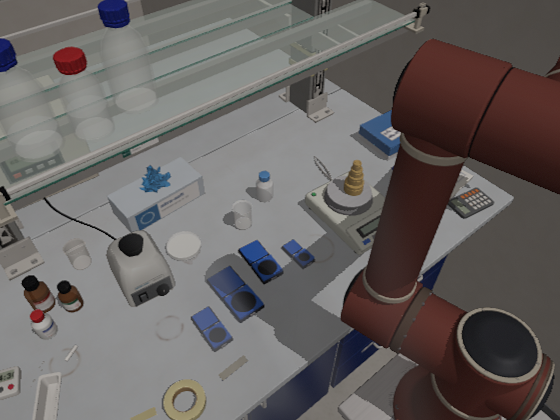

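View pics/top0.png

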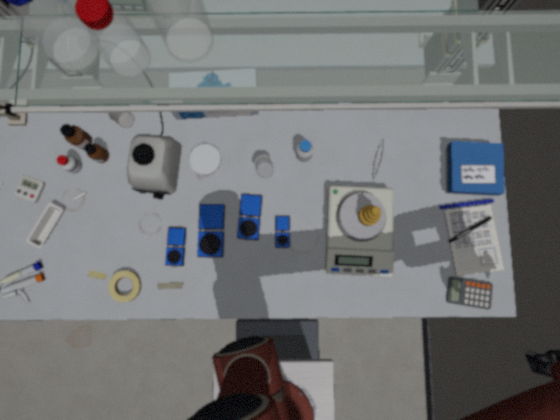

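The top view shows four cases with recesses at about (283,239), (248,229), (209,243) and (175,260). The stack is at about (370,215) on the pan, and the beaker is at (263,163). Next I'll enlarge these areas.

```bash
cat > h.py <<'E'
from plant import manip
import numpy as np,cv2
def ray(n,u,v,z):
    "world point at height z seen at pixel u,v"
    c=manip.camera_model(n);T=np.linalg.inv(c["world_to_cam"])
    d=T[:3,:3]@np.linalg.solve(c["mtx"],[u,v,1.]);o=T[:3,3]
    return o+d*(z-o[2])/d[2]
def cloud(n,d):
    c=manip.camera_model(n);T=np.linalg.inv(c["world_to_cam"])
    v,u=np.mgrid[:420,:560];K=c["mtx"]
    P=np.stack([(u-K[0,2])/K[0,0]*d,(v-K[1,2])/K[1,1]*d,d],-1)
    return P@T[:3,:3].T+T[:3,3]
E
python3 - <<'E'
from h import *
t=cv2.imread("pics/top0.png")
a=cv2.resize(t[185:275,155:300],None,fx=5,fy=5,interpolation=cv2.INTER_CUBIC)
b=cv2.resize(t[180:250,325:400],None,fx=8,fy=8,interpolation=cv2.INTER_CUBIC)
cv2.imwrite("pics/c1.png",a);cv2.imwrite("pics/c2.png",b)
P=cloud("top",np.load("top0.npy"))
np.set_printoptions(precision=4,suppress=True)
Q=P[180:260,325:400].reshape(-1,3)
for lo,hi in((.165,.19),(.145,.16),(.122,.14),(.098,.115),(.07,.085)):
    s=Q[(Q[:,2]>lo)&(Q[:,2]<hi)]; print(lo,len(s),s.mean(0),s.min(0),s.max(0)) if len(s) else None
print(np.histogram(Q[:,2],bins=np.arange(0,.2,.005)))
for u,v in((283,239),(248,229),(209,243),(175,260),(263,163)):print(P[v,u],ray("top",u,v,.014))
P=cloud("scene",np.load("scene0.npy"));print(P[165,357],P[180,355])
s=cv2.imread("pics/scene0.png");cv2.imwrite("pics/c3.png",cv2.resize(s[150:250,300:410],None,fx=5.5,fy=5.5,interpolation=cv2.INTER_CUBIC))
E
```

```text
0.165 76 [ 0.5279 -0.25    0.1729] [ 0.5171 -0.2601  0.1656] [ 0.5394 -0.2401  0.1793]
0.145 56 [ 0.5225 -0.2462  0.1534] [ 0.5121 -0.2645  0.1452] [ 0.5422 -0.2353  0.1596]
0.122 88 [ 0.5222 -0.2432  0.132 ] [ 0.5074 -0.2692  0.1222] [ 0.5476 -0.231   0.1395]
0.098 119 [ 0.5202 -0.2381  0.1083] [ 0.5003 -0.2715  0.0984] [ 0.551  -0.2227  0.115 ]
0.07 1283 [ 0.5272 -0.2321  0.0787] [ 0.4279 -0.3077  0.0702] [ 0.5872 -0.1775  0.0848]
(array([ 643,   20,    0,    4,   14,    8,   15,   19,   42,  356, 1544,
        507,  509,  230,   43,  892,  348,    8,    5,   11,    8,   76,
         31,    7,    8,   11,   55,   16,    7,    6,   36,   14,    3,
          9,   57,   10,    0,    0,    0]), array([0.   , 0.005, 0.01 , 0.015, 0.02 , 0.025, 0.03 , 0.035, 0.04 ,
       0.045, 0.05 , 0.055, 0.06 , 0.065, 0.07 , 0.075, 0.08 , 0.085,
       0.09 , 0.095, 0.1  , 0.105, 0.11 , 0.115, 0.12 , 0.125, 0.13 ,
       0.135, 0.14 , 0.145, 0.15 , 0.155, 0.16 , 0.165, 0.17 , 0.175,
       0.18 , 0.185, 0.19 , 0.195]))
[ 0.4728 -0.0295  0.0126] [ 0.4727 -0.0295  0.014 ]
[0.5009 0.0662 0.0151] [0.501  0.0662 0.014 ]
[0.4637 0.1728 0.0134] [0.4637 0.1727 0.014 ]
[0.4185 0.2647 0.0126] [0.4184 0.2644 0.014 ]
[0.6892 0.0251 0.0021] [0.6862 0.0245 0.014 ]
[ 0.5208 -0.2422  0.172 ] [ 0.5139 -0.2357  0.1281]
```

View pics/c1.png

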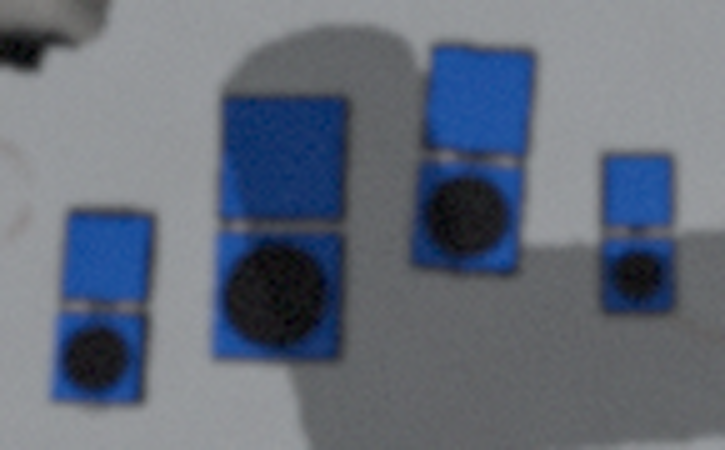

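View pics/c2.png

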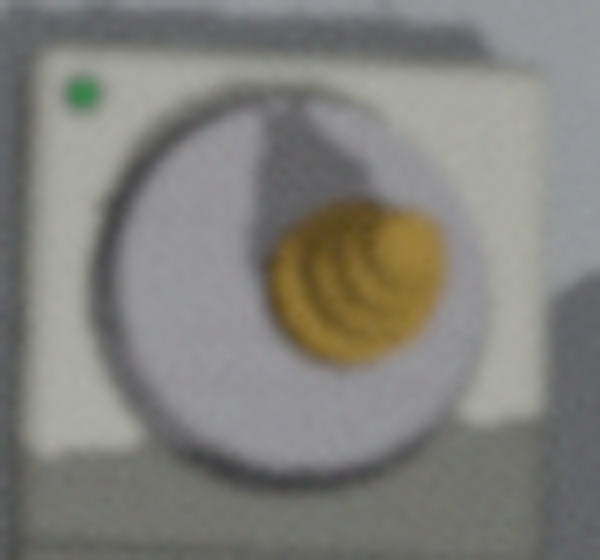

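View pics/c3.png

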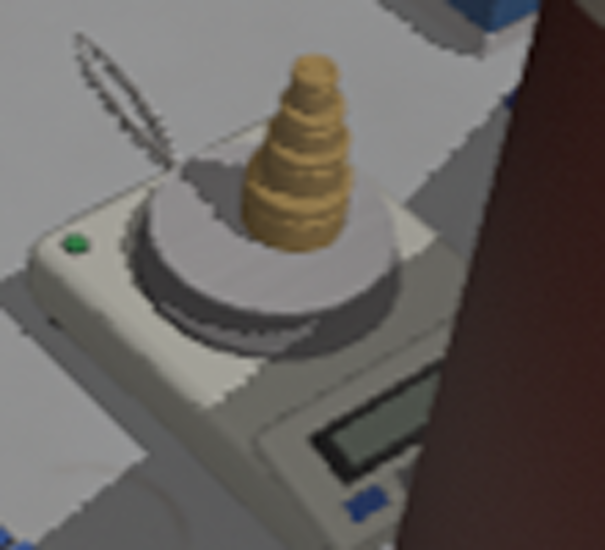

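The crops show the recesses in c1 at (97,357), (275,295), (466,215) and (637,273). By size these are the 100, 500, 200 and 50 cases. In c2 the top disc of the 50 weight is centred at about (411,240). The stack is concentric and stands off-centre on the pan.

```bash
python3 - <<'E'
from h import *
np.set_printoptions(precision=4,suppress=True)
t=cv2.imread("pics/top0.png").astype(int);s=cv2.imread("pics/scene0.png").astype(int)
for n,cx,cy in((50,637,273),(200,466,215),(500,275,295),(100,97,357)):
    u,v=(cx+.5)/5-.5+155,(cy+.5)/5-.5+185
    w={50:9,200:14,500:17,100:11}[n];y0,x0=int(v)-w,int(u)-w
    c=t[y0:y0+2*w,x0:x0+2*w]
    m=((c[...,0]<65)).astype(np.uint8)
    k,l,st,ce=cv2.connectedComponentsWithStats(m,connectivity=4);i=l[w,w];p=ce[i]+[x0,y0]
    w0=ray("top",*p,.017)
    # scene check
    C=manip.camera_model("scene");q=C["mtx"]@(C["world_to_cam"]@np.r_[w0,1])[:3];q=q[:2]/q[2]
    print(n,(u,v),p,st[i],ray("top",u,v,.017),w0,"z.014",ray("top",*p,.014),"scene",q)
print("50 top",ray("top",375.9,209.6,.173), "sc",ray("scene",315.5/5.5-.4+300,62/5.5-.4+150,.173))
print("500 bottom front edge scene",ray("scene",297/5.5-.4+300,250/5.5-.4+150,.078))
cv2.imwrite("pics/c4.png",cv2.resize(s[225:355,185:325].astype(np.uint8),None,fx=4,fy=4,interpolation=cv2.INTER_CUBIC))
E
```

```text
50 (282.0, 239.2) [281.974  239.8182] [ 4  6 11  9 77] [ 0.472  -0.0267  0.017 ] [ 0.4703 -0.0266  0.017 ] z.014 [ 0.4705 -0.0266  0.014 ] scene [303.6095 256.4123]
200 (247.8, 227.6) [247.407 228.   ] [  7   8  16  16 199] [0.5046 0.0666 0.017 ] [0.5035 0.0676 0.017 ] z.014 [0.5038 0.0679 0.014 ] scene [266.4376 267.0524]
500 (209.6, 243.6) [210.0991 243.4054] [  8   7  21  22 333] [0.4618 0.1705 0.017 ] [0.4624 0.1692 0.017 ] z.014 [0.4625 0.1697 0.014 ] scene [243.3363 300.162 ]
100 (174.0, 256.0) [173.6306 256.2703] [  5   6  12  12 111] [0.4292 0.2666 0.017 ] [0.4285 0.2676 0.017 ] z.014 [0.4285 0.2684 0.014 ] scene [216.7481 334.209 ]
50 top [ 0.5302 -0.2503  0.173 ] sc [ 0.5314 -0.2525  0.173 ]
500 bottom front edge scene [ 0.508  -0.2333  0.078 ]
```

View pics/c4.png

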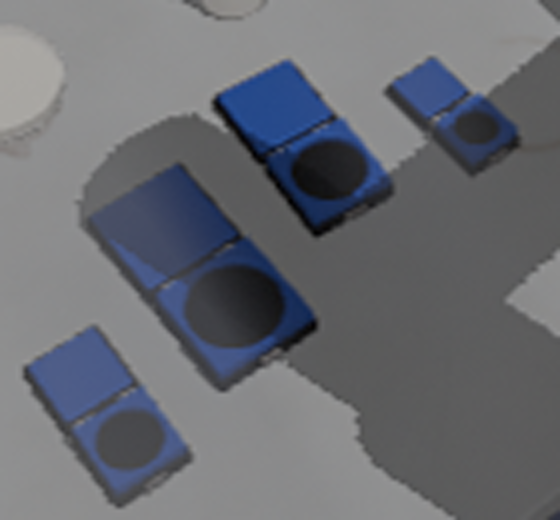

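```bash
python3 -m crank '[{"z":-1,"turn":0.15},{"y":-3,"x":3,"turn":0.15},{"x":3,"y":-3,"turn":0.073}]' 80; python3 -m crank '[{"x":3,"y":-3},{"x":0},{"x":0}]'
```

```text
schema error: expected keys x, y, z, turn
schema error: expected keys x, y, z, turn
```

The second view confirms the recess centres to within about 1 px. I'll start moving, with every key filled in.

```bash
python3 -m crank '[{"x":0,"y":0,"z":-1,"turn":0.149},{"x":2,"y":-2,"z":0,"turn":0.149},{"x":3,"y":-3,"z":0,"turn":0.075},{"x":3,"y":-3,"z":0,"turn":0},{"x":3,"y":-3,"z":0,"turn":0}]' 75; python3 -m crank '[{"x":3,"y":-3,"z":0,"turn":0},{"x":3,"y":-3,"z":0,"turn":0},{"x":0,"y":0,"z":0,"turn":0}]'; python3 -c "
from plant import manip; print(manip.state())"
```

```text
time: 0.6
tool_pos: [0.3309, -0.4646, 0.2407]
tool_rot: [-0.0, 1.0, -0.001, -0.0]
contact_force: [-0.6, -0.1, -0.7]
gripper_width: 0.749
grasp_force: 0.0
time: 0.9
tool_pos: [0.393, -0.4026, 0.2408]
tool_rot: [-0.001, 1.0, 0.003, 0.0]
contact_force: [-0.7, 0.4, -0.4]
gripper_width: 0.753
grasp_force: 0.0
{'time': 0.9, 'joint_pos': array([-9.30486013e-01, -1.00874366e-01,  1.74798667e+00,  1.53040391e-03,
        1.49553520e+00,  6.34717330e-01]), 'joint_vel': array([-0.06812773,  0.0115162 , -0.01133227, -0.05220956, -0.01224615,
       -0.04686318]), 'joint_efforts': array([  1.62047915, -33.10860515, -37.1417284 ,   0.29859714,
         0.05553189,   0.26938551]), 'tool_pos': array([ 0.39297499, -0.402555  ,  0.24081147]), 'tool_rot': array([-8.77968778e-04,  9.99995820e-01,  2.73854943e-03,  2.99210249e-04]), 'contact_force': array([-0.65462921,  0.43974436, -0.44162104]), 'ft_torque': array([-0.00467857, -0.00086181, -0.00703547]), 'grasp_force': 0.0, 'gripper_width': 0.7532620949692955}
```

```bash
python3 -m crank '[{"x":3,"y":-3.5,"z":0,"turn":0},{"x":3,"y":-3.5,"z":0,"turn":0},{"x":3,"y":-3.5,"z":0,"turn":0},{"x":3,"y":-3,"z":0,"turn":0},{"x":1.7,"y":-1.7,"z":0,"turn":0}]' 55; python3 -m crank '[{"x":0,"y":0,"z":2,"turn":0},{"x":0,"y":0,"z":2,"turn":0},{"x":0,"y":0,"z":0,"turn":0},{"x":0,"y":0,"z":0,"turn":0}]'; python3 - <<'E'
from h import *
for n,r in(("scene",(110,240,290,410)),("top",(170,250,325,415))):
    p,d=manip.grab_frame(n);cv2.imwrite(f"pics/{n}1.png",p[:,:,::-1])
a=cv2.imread("pics/scene1.png")[110:220,290:410];b=cv2.imread("pics/top1.png")[165:265,320:420]
cv2.imwrite("pics/d1.png",np.hstack([cv2.resize(a,(400,366)),cv2.resize(b,(366,366))]))
E
```

```text
time: 1.4
tool_pos: [0.5285, -0.2523, 0.2408]
tool_rot: [-0.0, 1.0, 0.001, -0.0]
contact_force: [0.5, 0.2, -0.4]
gripper_width: 0.549
grasp_force: 0.0
time: 1.8
tool_pos: [0.5269, -0.2544, 0.2008]
tool_rot: [-0.0, 1.0, -0.0, -0.001]
contact_force: [0.5, -0.4, 0.0]
gripper_width: 0.551
grasp_force: 0.0
```

View pics/d1.png

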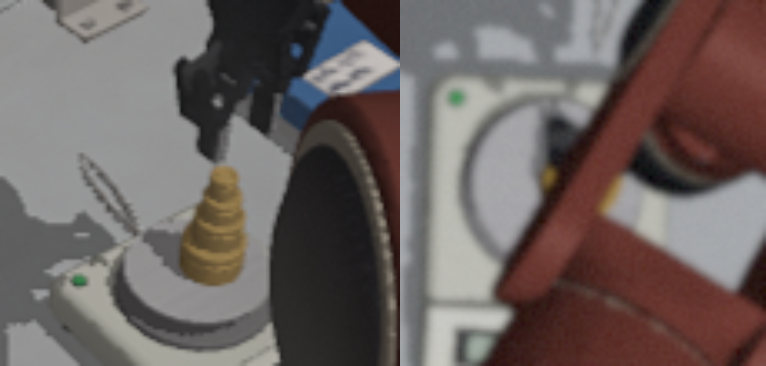

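The scene view shows the open finger just above the top weight. The tool is about 3 mm off in x and 4 mm off in y, so I'll correct that, lower and close.

```bash
python3 -m crank '[{"x":0.3,"y":-0.4,"z":0,"turn":0},{"x":0,"y":0,"z":2,"turn":0},{"x":0,"y":0,"z":1,"turn":0},{"x":0,"y":0,"z":0.8,"turn":0},{"x":0,"y":0,"z":0,"turn":0}]'; python3 -m crank '[{"x":0,"y":0,"z":0,"turn":0},{"x":0,"y":0,"z":0,"turn":0}]'
```

```text
time: 2.4
tool_pos: [0.5298, -0.2495, 0.1619]
tool_rot: [-0.001, 1.0, -0.0, -0.001]
contact_force: [-1.0, 0.4, -1.5]
gripper_width: 0.552
grasp_force: 0.0
time: 2.6
tool_pos: [0.5309, -0.2503, 0.1642]
tool_rot: [0.0, 1.0, -0.0, 0.001]
contact_force: [0.1, -0.0, 0.6]
gripper_width: 0.553
grasp_force: 0.0
```

```bash
python3 -m crank '[{"x":0,"y":0,"z":0,"turn":0},{"x":0,"y":0,"z":0,"turn":0},{"x":0,"y":0,"z":0,"turn":0},{"x":0,"y":0,"z":0,"turn":0}]' 0;python3 -m crank '[{"x":0,"y":0,"z":0,"turn":0},{"x":0,"y":0,"z":0,"turn":0}]'; python3 -m crank '[{"x":0,"y":0,"z":-0.3,"turn":0},{"x":0,"y":0,"z":-1,"turn":0},{"x":0,"y":0,"z":-2,"turn":0},{"x":0,"y":0,"z":-1,"turn":0},{"x":0,"y":0,"z":0,"turn":0}]'; python3 - <<'E'
from h import *
p,d=manip.grab_frame("scene")
cv2.imwrite("pics/e1.png",cv2.resize(p[100:220,290:410,::-1],None,fx=4,fy=4))
print([manip.state()["tool_pos"] for _ in range(3)])
E
```

```text
time: 3.0
tool_pos: [0.5309, -0.2503, 0.1643]
tool_rot: [0.0, 1.0, -0.0, 0.001]
contact_force: [0.4, 0.3, 4.2]
gripper_width: 0.221
grasp_force: 58.6
time: 3.2
tool_pos: [0.5309, -0.2503, 0.1642]
tool_rot: [0.0, 1.0, -0.0, 0.001]
contact_force: [-0.8, 0.4, 5.5]
gripper_width: 0.221
grasp_force: 58.8
time: 3.7
tool_pos: [0.5314, -0.2506, 0.2086]
tool_rot: [0.001, 1.0, -0.0, 0.002]
contact_force: [-0.3, 0.0, -0.3]
gripper_width: 0.222
grasp_force: 58.7
[array([ 0.53077358, -0.2502489 ,  0.20717498]), array([ 0.53077358, -0.2502489 ,  0.20717498]), array([ 0.53077358, -0.2502489 ,  0.20717498])]
```

View pics/e1.png

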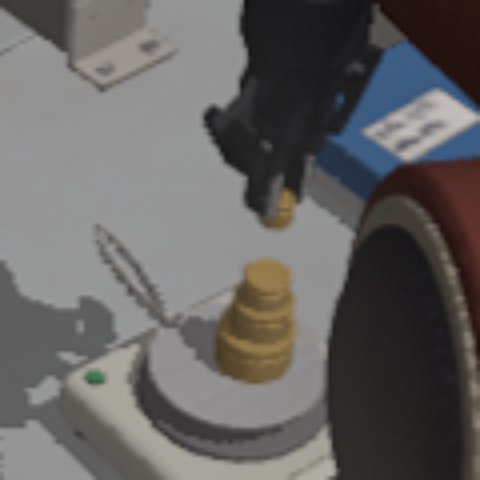

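The picture shows the 50 weight held upright at (275,212), with the rest of the stack undisturbed. Next it goes to case 50.

```bash
python3 -m crank '[{"x":-0.5,"y":-2,"z":0,"turn":0},{"x":-1,"y":-4,"z":0,"turn":0},{"x":-1.2,"y":-4,"z":0,"turn":0},{"x":-1.2,"y":-4,"z":0,"turn":0},{"x":-1.2,"y":-4,"z":0,"turn":0}]'; python3 -m crank '[{"x":-1,"y":-3,"z":0,"turn":0},{"x":0,"y":-1.4,"z":3,"turn":0},{"x":0,"y":0,"z":4,"turn":0},{"x":0,"y":0,"z":4,"turn":0},{"x":0,"y":0,"z":3,"turn":0}]'; python3 -m crank '[{"x":0,"y":0,"z":1,"turn":0},{"x":0,"y":0,"z":0,"turn":0},{"x":0,"y":0,"z":0,"turn":0},{"x":0,"y":0,"z":0,"turn":0}]'; python3 - <<'E'
from h import *
p,d=manip.grab_frame("scene")
cv2.imwrite("pics/e2.png",cv2.resize(p[215:305,250:350,::-1],None,fx=5,fy=5,interpolation=2))
C=manip.camera_model("scene");t=manip.state()["tool_pos"];print(t)
for z in(.0108,0):
  q=C["mtx"]@(C["world_to_cam"]@np.r_[t-[0,0,z],1])[:3];print(((q[:2]/q[2]-[250,215])*5))
E
```

```text
time: 4.25
tool_pos: [0.4781, -0.0684, 0.2049]
tool_rot: [-0.0, 1.0, -0.0, -0.001]
contact_force: [-0.1, 0.0, 1.0]
gripper_width: 0.218
grasp_force: 58.8
time: 4.75
tool_pos: [0.4672, -0.0252, 0.0627]
tool_rot: [-0.0, 1.0, 0.0, -0.002]
contact_force: [-0.8, -0.4, -0.9]
gripper_width: 0.221
grasp_force: 58.8
time: 5.15
tool_pos: [0.4712, -0.0264, 0.0585]
tool_rot: [0.0, 1.0, -0.0, 0.002]
contact_force: [0.1, -0.1, -0.5]
gripper_width: 0.22
grasp_force: 58.7
[ 0.47110521 -0.02638582  0.05843901]
[269.37730476 169.40678429]
[270.36612947 156.04683259]
```

View pics/e2.png

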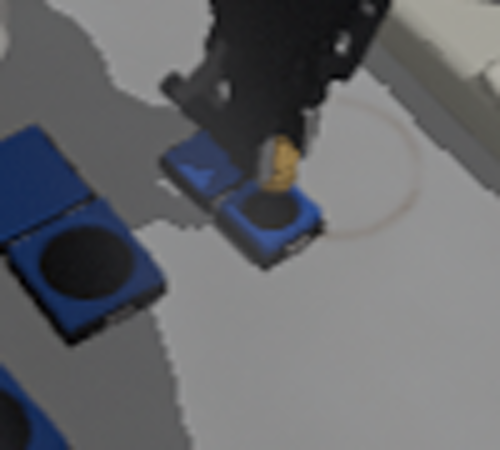

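The weight hangs over case 50, with its visible right edge at (300,165) and the recess at (270,207). I'll measure the weight by colour and depth before lowering.

```bash
cat >> h.py <<'E'
def brass(n,u0,u1,v0,v1):
    p,d=manip.grab_frame(n);P=cloud(n,d);h=cv2.cvtColor(p,cv2.COLOR_RGB2HSV)
    m=(h[...,0]>10)&(h[...,0]<30)&(h[...,1]>90)&(h[...,2]>60);k=np.zeros_like(m);k[v0:v1,u0:u1]=1;m&=k
    v,u=np.where(m);return u,v,P[m]
def fit(Q,r):
    "circle centre (known radius) from side-wall points"
    from scipy.optimize import least_squares
    c=manip.camera_model("scene");o=np.linalg.inv(c["world_to_cam"])[:2,3]
    x0=Q[:,:2].mean(0);x0=x0+(x0-o)/np.linalg.norm(x0-o)*r*.7
    return least_squares(lambda x:np.hypot(*(Q[:,:2]-x).T)-r,x0,loss="soft_l1",f_scale=.001).x
E
python3 - <<'E'
from h import *
np.set_printoptions(precision=4,suppress=True)
for n,b in(("scene",(290,325,230,262)),("top",(255,310,215,260))):
    u,v,Q=brass(n,*b)
    if len(u)<5: print(n,len(u));continue
    print(n,len(u),u.min(),u.max(),v.min(),v.max(),Q.min(0),Q.max(0),Q.mean(0))
    if n=="scene": print("fit",fit(Q,.011))
E
```

```text
scene 42 303 309 242 252 [-0.0535 -0.0335  0.0474] [0.4716 0.488  0.9914] [ 0.4494 -0.0129  0.0853]
fit [ 0.4552 -0.0318]
top 0
```

```bash
python3 - <<'E'
from h import *
np.set_printoptions(precision=4,suppress=True)
for i in range(2):
    u,v,Q=brass("scene",290,325,230,262);k=(Q[:,2]<.07)&(Q[:,2]>.04);Q=Q[k]
    print(len(Q),"fit",fit(Q,.011),np.median(Q,0),Q[Q[:,0].argsort()][::4])
u,v,Q=brass("scene",340,370,140,205);k=(Q[:,2]<.16)&(Q[:,2]>.08);Q=Q[k]
for lo,hi,r in((.134,.15,.0155),(.112,.128,.0205),(.082,.104,.026)):
    s=Q[(Q[:,2]>lo)&(Q[:,2]<hi)];print(r,len(s),fit(s,r))
s=Q[Q[:,2]>.151];print("top100",s.mean(0),len(s))
E
```

```text
40 fit [ 0.4694 -0.0227] [ 0.4606 -0.0248  0.0648] [[ 0.4557 -0.0252  0.0676]
 [ 0.4572 -0.0237  0.0593]
 [ 0.4578 -0.0209  0.061 ]
 [ 0.4582 -0.0181  0.0589]
 [ 0.4593 -0.0184  0.0695]
 [ 0.4607 -0.0299  0.0629]
 [ 0.4617 -0.0186  0.0467]
 [ 0.4629 -0.035   0.0645]
 [ 0.4646 -0.0231  0.0684]
 [ 0.4697 -0.0343  0.0664]]
38 fit [ 0.4687 -0.0218] [ 0.4589 -0.0247  0.0642] [[ 0.4546 -0.0218  0.0554]
 [ 0.4565 -0.0268  0.0535]
 [ 0.4576 -0.017   0.0683]
 [ 0.458  -0.022   0.0477]
 [ 0.4584 -0.025   0.0571]
 [ 0.4595 -0.0165  0.0508]
 [ 0.4604 -0.0293  0.0676]
 [ 0.4628 -0.0251  0.0646]
 [ 0.4645 -0.0296  0.0673]
 [ 0.4691 -0.0305  0.066 ]]h.py:21: RuntimeWarning: Mean of empty slice.
  x0=Q[:,:2].mean(0);x0=x0+(x0-o)/np.linalg.norm(x0-o)*r*.7
  ret = um.true_divide(
Traceback (most recent call last):
  File "h.py", line 22, in fit
    return least_squares(lambda x:np.hypot(*(Q[:,:2]-x).T)-r,x0,loss="soft_l1",f_scale=.001).x
           ~~~~~~~~~~~~~^^^^^^^^^^^^^^^^^^^^^^^^^^^^^^^^^^^^^^^^^^^^^^^^^^^^^^^^^^^^^^^^^^^^
ValueError: Initial guess is outside of provided bounds
```

Lateral error is within about 1–2 mm. I'll lower it while watching the force.

```bash
python3 -m crank '[{"x":0.1,"y":0,"z":1.5,"turn":0},{"x":0,"y":0,"z":1,"turn":0},{"x":0,"y":0,"z":0.3,"turn":0},{"x":0,"y":0,"z":0,"turn":0},{"x":0,"y":0,"z":0,"turn":0}]'; python3 -m crank '[{"x":0,"y":0,"z":0.2,"turn":0},{"x":0,"y":0,"z":0,"turn":0}]'; python3 -m crank '[{"x":0,"y":0,"z":0.2,"turn":0},{"x":0,"y":0,"z":0,"turn":0}]';python3 -m crank '[{"x":0,"y":0,"z":0.1,"turn":0},{"x":0,"y":0,"z":0,"turn":0}]'
```

```text
time: 5.95
tool_pos: [0.4706, -0.026, 0.0285]
tool_rot: [0.0, 1.0, -0.0, 0.0]
contact_force: [-0.3, 0.3, -1.3]
gripper_width: 0.22
grasp_force: 58.7
time: 6.15
tool_pos: [0.4706, -0.026, 0.0265]
tool_rot: [0.0, 1.0, -0.0, 0.0]
contact_force: [-0.8, 0.7, -0.7]
gripper_width: 0.218
grasp_force: 58.7
time: 6.35
tool_pos: [0.471, -0.0261, 0.0253]
tool_rot: [0.0, 1.0, -0.0, 0.0]
contact_force: [-1.7, 0.5, 3.8]
gripper_width: 0.22
grasp_force: 59.3
time: 6.55
tool_pos: [0.4711, -0.0261, 0.0252]
tool_rot: [0.0, 1.0, -0.0, -0.0]
contact_force: [-5.3, 0.5, 11.9]
gripper_width: 0.216
grasp_force: 59.8
```

Contact came at the expected floor height. Next I'll release, back off and look.

```bash
python3 -m crank '[{"x":0,"y":0,"z":-0.1,"turn":0},{"x":0,"y":0,"z":0,"turn":0}]'; python3 -m crank '[{"x":0,"y":0,"z":0,"turn":0},{"x":0,"y":0,"z":0,"turn":0},{"x":0,"y":0,"z":0,"turn":0}]' 50; python3 -m crank '[{"x":0,"y":0,"z":-0.5,"turn":0},{"x":0,"y":0,"z":-2,"turn":0},{"x":0,"y":0,"z":-5,"turn":0},{"x":0,"y":0,"z":-5,"turn":0},{"x":0.5,"y":0,"z":-5,"turn":0}]'
python3 - <<'E'
from h import *
p,d=manip.grab_frame("scene");s=manip.state();print(s["tool_pos"])
a=cv2.resize(p[215:305,250:350,::-1],(400,360),interpolation=2);b=cv2.resize(p[130:220,300:400,::-1],(400,360),interpolation=2)
cv2.imwrite("pics/e3.png",np.hstack([a,b]))
u,v,Q=brass("scene",335,375,140,210);print(u.min(),u.max(),v.min(),v.max(),len(u))
E
```

```text
time: 6.75
tool_pos: [0.4711, -0.0261, 0.0252]
tool_rot: [0.0, 1.0, -0.0, 0.001]
contact_force: [-1.4, -0.0, 6.7]
gripper_width: 0.219
grasp_force: 59.3
time: 7.05
tool_pos: [0.4702, -0.0259, 0.0239]
tool_rot: [-0.0, 1.0, -0.0, -0.0]
contact_force: [0.6, 0.4, -0.2]
gripper_width: 0.5
grasp_force: 0.0
time: 7.55
tool_pos: [0.4747, -0.0259, 0.2009]
tool_rot: [-0.0, 1.0, -0.0, -0.0]
contact_force: [0.6, -0.0, -1.1]
gripper_width: 0.497
grasp_force: 0.0
[ 0.480311   -0.02687245  0.21154918]
344 363 167 195 407
```

View pics/e3.png

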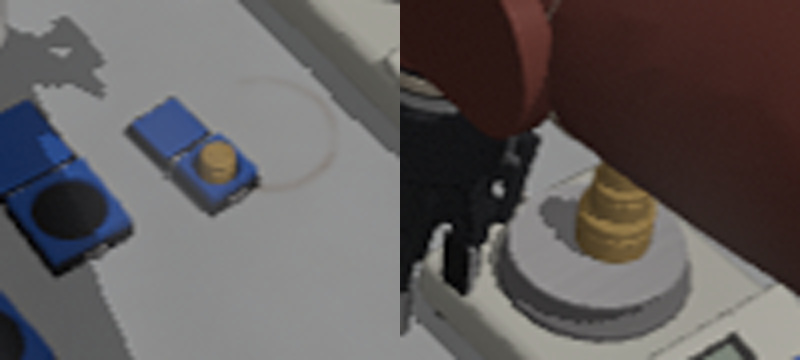

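The 50 weight stands in its case at (217,160). I'll check its height by depth.

```bash
python3 - <<'E'
from h import *
np.set_printoptions(precision=4,suppress=True)
u,v,Q=brass("scene",290,320,240,275);print(len(u),u.mean(),v.mean(),u.min(),u.max(),v.min(),v.max())
k=(Q[:,2]<.05)&(Q[:,2]>.01);Q=Q[k];t=Q[Q[:,2]>.03];print(np.percentile(Q[:,2],[5,25,50,75,90]),len(t),t.mean(0))
p,d=manip.grab_frame("scene");P=cloud("scene",d);b=P[240:275,290:318].reshape(-1,3);h=cv2.cvtColor(p,cv2.COLOR_RGB2HSV)[240:275,290:318].reshape(-1,3)
m=(h[:,0]>105)&(h[:,0]<125)&(h[:,1]>120)&(b[:,2]>.017)&(b[:,2]<.024);print(b[m].mean(0),m.sum(),b[m].min(0),b[m].max(0))
p,d=manip.grab_frame("top");cv2.imwrite("pics/f.png",cv2.resize(p[215:260,255:310,::-1],None,fx=8,fy=8,interpolation=2))
u,v,Q=brass("top",270,295,225,250);print(len(u))
if len(u):print(u.mean(),v.mean(),ray("top",u.mean(),v.mean(),.034))
E
```

```text
62 304.56451612903226 255.0483870967742 300 308 251 260
[0.019  0.0281 0.0329 0.0347 0.036 ] 44 [ 0.466  -0.0241  0.034 ]
[ 0.4704 -0.0239  0.0198] 60 [ 0.4496 -0.0436  0.0171] [ 0.5202 -0.0067  0.0239]
0
```

The weight is seated, with its top at 0.034. Now the 100 weight.

```bash
python3 -m crank '[{"x":0.5,"y":2.5,"z":0,"turn":0},{"x":1,"y":4,"z":0,"turn":0},{"x":1,"y":4,"z":0,"turn":0},{"x":1,"y":4,"z":0,"turn":0},{"x":1,"y":4,"z":0,"turn":0}]' 62; python3 -m crank '[{"x":0.6,"y":3,"z":0,"turn":0},{"x":0,"y":0.9,"z":2,"turn":0},{"x":0,"y":0,"z":1,"turn":0},{"x":0,"y":0,"z":0,"turn":0},{"x":0,"y":0,"z":0,"turn":0}]'; python3 -m crank '[{"x":0,"y":0,"z":0,"turn":0},{"x":0,"y":0,"z":0,"turn":0}]'
```

```text
time: 8.35
tool_pos: [0.5193, -0.2119, 0.1961]
tool_rot: [-0.001, 1.0, -0.0, -0.002]
contact_force: [-0.3, 0.8, 0.3]
gripper_width: 0.619
grasp_force: 0.0
time: 8.85
tool_pos: [0.5258, -0.2488, 0.1678]
tool_rot: [-0.001, 1.0, 0.0, -0.001]
contact_force: [-0.3, 0.1, 0.5]
gripper_width: 0.619
grasp_force: 0.0
time: 9.05
tool_pos: [0.5269, -0.2495, 0.1701]
tool_rot: [0.0, 1.0, 0.0, 0.001]
contact_force: [0.3, 0.2, -0.5]
gripper_width: 0.621
grasp_force: 0.0
```

```bash
python3 -m crank '[{"x":0.3,"y":0.1,"z":1,"turn":0},{"x":0,"y":0,"z":1,"turn":0},{"x":0,"y":0,"z":0.7,"turn":0},{"x":0,"y":0,"z":0,"turn":0},{"x":0,"y":0,"z":0,"turn":0}]'; python3 -m crank '[{"x":0,"y":0,"z":0,"turn":0},{"x":0,"y":0,"z":0,"turn":0}]';python3 -m crank '[{"x":0,"y":0,"z":0,"turn":0},{"x":0,"y":0,"z":0,"turn":0},{"x":0,"y":0,"z":0,"turn":0},{"x":0,"y":0,"z":0,"turn":0},{"x":0,"y":0,"z":0,"turn":0}]' 0
```

```text
time: 9.55
tool_pos: [0.5291, -0.2509, 0.1414]
tool_rot: [-0.0, 1.0, -0.0, -0.0]
contact_force: [-0.0, 0.1, -0.0]
gripper_width: 0.616
grasp_force: 0.0
time: 9.75
tool_pos: [0.5297, -0.2512, 0.1426]
tool_rot: [0.0, 1.0, -0.0, 0.0]
contact_force: [0.6, 0.3, 0.6]
gripper_width: 0.618
grasp_force: 0.0
time: 10.25
tool_pos: [0.5298, -0.2513, 0.1429]
tool_rot: [0.0, 1.0, -0.0, 0.001]
contact_force: [-0.2, -0.1, 3.8]
gripper_width: 0.327
grasp_force: 59.4
```

```bash
python3 -m crank '[{"x":0,"y":0,"z":-0.3,"turn":0},{"x":0,"y":0,"z":-1.2,"turn":0},{"x":0,"y":0,"z":-2,"turn":0},{"x":-0.5,"y":-2,"z":0,"turn":0},{"x":-0.7,"y":-4,"z":0,"turn":0}]'; python3 -m crank '[{"x":-0.9,"y":-4.5,"z":0,"turn":0},{"x":-0.9,"y":-4.5,"z":0,"turn":0},{"x":-0.9,"y":-4.5,"z":0,"turn":0},{"x":-0.9,"y":-4.5,"z":0,"turn":0},{"x":-0.9,"y":-4.5,"z":0,"turn":0}]';python3 -m crank '[{"x":-0.9,"y":-4.5,"z":0,"turn":0},{"x":-0.9,"y":-4.5,"z":0,"turn":0},{"x":-0.9,"y":-4.5,"z":0,"turn":0},{"x":-0.9,"y":-4.5,"z":0,"turn":0},{"x":-0.9,"y":-3.4,"z":1,"turn":0}]';python3 -m crank '[{"x":0,"y":-2,"z":3,"turn":0},{"x":0,"y":0,"z":4,"turn":0},{"x":0,"y":0,"z":2,"turn":0},{"x":0,"y":0,"z":0,"turn":0},{"x":0,"y":0,"z":0,"turn":0}]';python3 -m crank '[{"x":0,"y":0,"z":0,"turn":0},{"x":0,"y":0,"z":0,"turn":0}]'
```

```text
time: 10.75
tool_pos: [0.5179, -0.1923, 0.1786]
tool_rot: [0.001, 1.0, -0.002, 0.001]
contact_force: [-0.8, 0.8, -0.2]
gripper_width: 0.332
grasp_force: 59.3
time: 11.25
tool_pos: [0.4716, 0.0357, 0.1774]
tool_rot: [-0.0, 1.0, -0.0, 0.0]
contact_force: [1.0, 0.3, -0.8]
gripper_width: 0.324
grasp_force: 59.3
time: 11.75
tool_pos: [0.4276, 0.2507, 0.169]
tool_rot: [-0.001, 1.0, 0.001, 0.002]
contact_force: [-0.8, -0.3, -1.1]
gripper_width: 0.327
grasp_force: 59.3
time: 12.25
tool_pos: [0.4276, 0.268, 0.0776]
tool_rot: [0.0, 1.0, -0.0, -0.0]
contact_force: [0.5, 0.3, -0.1]
gripper_width: 0.324
grasp_force: 59.4
time: 12.45
tool_pos: [0.429, 0.2685, 0.0793]
tool_rot: [-0.001, 1.0, -0.0, 0.002]
contact_force: [1.1, 0.0, -1.3]
gripper_width: 0.329
grasp_force: 59.4
```

```bash
python3 -m crank '[{"x":0,"y":0,"z":2,"turn":0},{"x":0,"y":0,"z":1.5,"turn":0},{"x":0,"y":0,"z":0.5,"turn":0},{"x":0,"y":0,"z":0,"turn":0},{"x":0,"y":0,"z":0,"turn":0}]'
python3 - <<'E'
from h import *
p,d=manip.grab_frame("scene");q,d=manip.grab_frame("top")
cv2.imwrite("pics/e4.png",np.hstack([cv2.resize(p[285:365,170:270,::-1],(500,400),interpolation=2),cv2.resize(q[220:290,140:190,::-1],(286,400),interpolation=2)]))
print(manip.state()["tool_pos"])
E
```

```text
time: 12.95
tool_pos: [0.4278, 0.2681, 0.0375]
tool_rot: [-0.0, 1.0, -0.0, 0.0]
contact_force: [0.6, 0.1, -0.7]
gripper_width: 0.329
grasp_force: 59.4
[0.42815417 0.26828632 0.03788204]
```

View pics/e4.png

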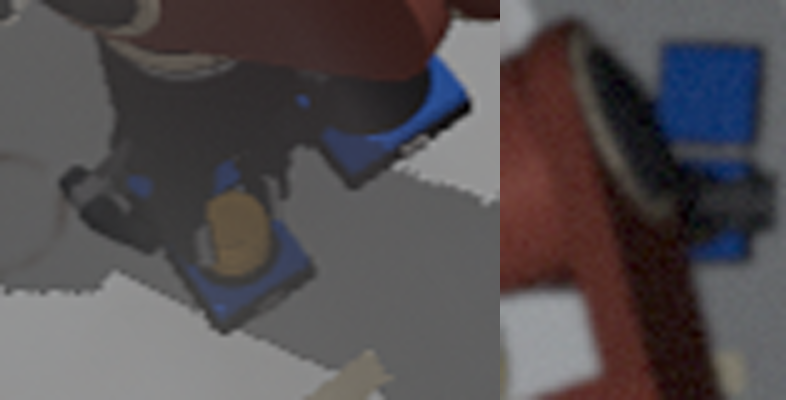

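The weight is over the recess. Its lower edge, at (237,280), sits about 2 mm towards -x, so I'll correct that and lower.

```bash
python3 -m crank '[{"x":0.2,"y":0,"z":0,"turn":0},{"x":0,"y":0,"z":0.5,"turn":0},{"x":0,"y":0,"z":0.3,"turn":0},{"x":0,"y":0,"z":0,"turn":0},{"x":0,"y":0,"z":0,"turn":0}]'; python3 -m crank '[{"x":0,"y":0,"z":0.2,"turn":0},{"x":0,"y":0,"z":0,"turn":0}]'; python3 -m crank '[{"x":0,"y":0,"z":0.2,"turn":0},{"x":0,"y":0,"z":0,"turn":0}]'
```

```text
time: 13.55
tool_pos: [0.4292, 0.2679, 0.0287]
tool_rot: [0.0, 1.0, -0.0, -0.0]
contact_force: [0.2, -0.6, -0.7]
gripper_width: 0.327
grasp_force: 59.4
time: 13.75
tool_pos: [0.4294, 0.268, 0.0268]
tool_rot: [0.0, 1.0, -0.0, -0.0]
contact_force: [0.3, 0.1, -0.9]
gripper_width: 0.326
grasp_force: 59.4
time: 13.95
tool_pos: [0.4295, 0.268, 0.0249]
tool_rot: [0.0, 1.0, -0.0, -0.0]
contact_force: [-0.9, -0.6, -0.6]
gripper_width: 0.328
grasp_force: 59.5
```

```bash
python3 -m crank '[{"x":0,"y":0,"z":0.1,"turn":0},{"x":0,"y":0,"z":0,"turn":0}]'; python3 -m crank '[{"x":0,"y":0,"z":0,"turn":0},{"x":0,"y":0,"z":0,"turn":0},{"x":0,"y":0,"z":0,"turn":0}]' 60; python3 -m crank '[{"x":0,"y":0,"z":-0.5,"turn":0},{"x":0,"y":0,"z":-2,"turn":0},{"x":0,"y":0,"z":-5,"turn":0},{"x":0,"y":1,"z":-5,"turn":0},{"x":1,"y":4,"z":-2,"turn":0}]'; python3 -m crank '[{"x":0.9,"y":4.5,"z":0,"turn":0},{"x":0.9,"y":4.5,"z":0,"turn":0},{"x":0.9,"y":4.5,"z":0,"turn":0},{"x":0.9,"y":4.5,"z":0,"turn":0},{"x":0,"y":0,"z":0,"turn":0}]'
cat > chk.py <<'E'
from h import *
import sys
def chk(u0,u1,v0,v1,ztop):
    np.set_printoptions(precision=4,suppress=True)
    u,v,Q=brass("scene",u0,u1,v0,v1);t=Q[abs(Q[:,2]-ztop)<.004];print(len(u),len(t),"zmax~",np.percentile(Q[:,2],[50,75,90]),"centre",t.mean(0),(t.max(0)+t.min(0))/2)
E
python3 -c "
from chk import *
chk(195,240,310,355,.035);chk(290,320,240,275,.034);print(manip.state()['tool_pos'])"
```

```text
time: 14.15
tool_pos: [0.4296, 0.2681, 0.0248]
tool_rot: [0.0, 1.0, -0.0, -0.0]
contact_force: [-2.0, -2.3, 5.0]
gripper_width: 0.323
grasp_force: 59.9
time: 14.45
tool_pos: [0.4295, 0.268, 0.024]
tool_rot: [-0.0, 1.0, -0.0, 0.0]
contact_force: [0.4, -0.3, -0.4]
gripper_width: 0.603
grasp_force: 0.0
time: 14.95
tool_pos: [0.4416, 0.2205, 0.1745]
tool_rot: [-0.002, 1.0, 0.002, 0.004]
contact_force: [1.6, -0.2, 0.9]
gripper_width: 0.597
grasp_force: 0.0
time: 15.45
tool_pos: [0.4763, 0.0338, 0.1688]
tool_rot: [0.001, 1.0, -0.003, 0.001]
contact_force: [-0.0, 0.9, 0.4]
gripper_width: 0.597
grasp_force: 0.0
11 10 zmax~ [0.0349 0.0355 0.0356] centre [0.4267 0.2657 0.0349] [0.4245 0.2668 0.0351]
61 43 zmax~ [0.0331 0.0349 0.036 ] centre [ 0.4662 -0.0244  0.0343] [ 0.4667 -0.0241  0.0343]
[0.4756 0.0374 0.1683]
```

```bash
python3 -m crank '[{"x":0.8,"y":4,"z":0,"turn":0},{"x":0.8,"y":4.4,"z":0,"turn":0},{"x":0.8,"y":4.4,"z":0,"turn":0},{"x":0.8,"y":4.4,"z":0,"turn":0},{"x":0.8,"y":4.4,"z":0,"turn":0}]' 78; python3 -m crank '[{"x":0.8,"y":4.4,"z":0,"turn":0},{"x":0.6,"y":2.8,"z":0,"turn":0},{"x":0,"y":0,"z":1,"turn":0},{"x":0,"y":0,"z":0,"turn":0},{"x":0,"y":0,"z":0,"turn":0}]'; python3 -m crank '[{"x":0,"y":0,"z":0,"turn":0},{"x":0,"y":0,"z":0,"turn":0}]'
python3 -c "
from chk import *
u,v,Q=brass('scene',335,375,150,210)
for k in range(v.min(),v.max()+1):print(k,u[v==k].min(),u[v==k].max(),end='; ')"
```

```text
time: 16.05
tool_pos: [0.516, -0.1777, 0.1682]
tool_rot: [-0.0, 1.0, 0.001, 0.0]
contact_force: [1.5, 1.0, 0.1]
gripper_width: 0.778
grasp_force: 0.0
time: 16.55
tool_pos: [0.5293, -0.2477, 0.1572]
tool_rot: [-0.001, 1.0, 0.001, -0.001]
contact_force: [0.5, 0.4, -0.1]
gripper_width: 0.783
grasp_force: 0.0
time: 16.75
tool_pos: [0.5297, -0.2487, 0.1585]
tool_rot: [0.0, 1.0, 0.001, 0.0]
contact_force: [0.2, -0.8, 0.1]
gripper_width: 0.782
grasp_force: 0.0
170 351 358; 171 350 360; 172 349 361; 173 349 362; 174 349 362; 175 348 362; 176 348 362; 177 347 362; 178 346 362; 179 346 362; 180 345 362; 181 345 363; 182 345 363; 183 345 363; 184 344 362; 185 344 362; 186 344 362; 187 344 362; 188 344 362; 189 344 361; 190 344 361; 191 345 361; 192 346 360; 193 347 360; 194 349 359; 195 352 355;
```

```bash
python3 -m crank '[{"x":0.1,"y":0.15,"z":1.5,"turn":0},{"x":0,"y":0,"z":1.5,"turn":0},{"x":0,"y":0,"z":1,"turn":0},{"x":0,"y":0,"z":0,"turn":0},{"x":0,"y":0,"z":0,"turn":0}]'; python3 -m crank '[{"x":0,"y":0,"z":0,"turn":0},{"x":0,"y":0,"z":0,"turn":0}]';python3 -m crank '[{"x":0,"y":0,"z":0,"turn":0},{"x":0,"y":0,"z":0,"turn":0},{"x":0,"y":0,"z":0,"turn":0},{"x":0,"y":0,"z":0,"turn":0},{"x":0,"y":0,"z":0,"turn":0}]' 0
```

```text
time: 17.3
tool_pos: [0.53, -0.2511, 0.1172]
tool_rot: [-0.0, 1.0, -0.0, -0.001]
contact_force: [1.0, 0.2, 1.1]
gripper_width: 0.775
grasp_force: 0.0
time: 17.5
tool_pos: [0.5309, -0.2517, 0.1189]
tool_rot: [0.0, 1.0, -0.0, 0.001]
contact_force: [0.4, -0.7, 0.8]
gripper_width: 0.782
grasp_force: 0.0
time: 18.0
tool_pos: [0.5309, -0.2516, 0.1191]
tool_rot: [0.0, 1.0, -0.0, 0.001]
contact_force: [-0.3, 0.7, 5.1]
gripper_width: 0.449
grasp_force: 60.8
```

```bash
python3 -m crank '[{"x":0,"y":0,"z":-0.3,"turn":0},{"x":0,"y":0,"z":-1.2,"turn":0},{"x":0,"y":0,"z":-2.5,"turn":0},{"x":-0.2,"y":-2,"z":0,"turn":0},{"x":-0.4,"y":-4,"z":0,"turn":0}]'; python3 -m crank '[{"x":-0.4,"y":-4.5,"z":0,"turn":0},{"x":-0.4,"y":-4.5,"z":0,"turn":0},{"x":-0.4,"y":-4.5,"z":0,"turn":0},{"x":-0.4,"y":-4.5,"z":0,"turn":0},{"x":-0.4,"y":-4.5,"z":0,"turn":0}]';python3 -m crank '[{"x":0,"y":-3.4,"z":0,"turn":0},{"x":0,"y":0,"z":3,"turn":0},{"x":0,"y":0,"z":3,"turn":0},{"x":0,"y":0,"z":2,"turn":0},{"x":0,"y":0,"z":0,"turn":0}]';python3 -m crank '[{"x":0,"y":0,"z":0,"turn":0},{"x":0,"y":0,"z":0,"turn":0},{"x":0,"y":0,"z":0,"turn":0}]'
```

```text
time: 18.5
tool_pos: [0.5247, -0.1919, 0.159]
tool_rot: [0.0, 1.0, -0.002, 0.001]
contact_force: [-0.6, 0.9, -2.4]
gripper_width: 0.449
grasp_force: 60.7
time: 19.0
tool_pos: [0.5028, 0.0362, 0.1572]
tool_rot: [-0.0, 1.0, -0.0, -0.001]
contact_force: [0.9, -0.4, -2.5]
gripper_width: 0.454
grasp_force: 60.7
time: 19.5
tool_pos: [0.5001, 0.0686, 0.0735]
tool_rot: [-0.0, 1.0, 0.0, -0.005]
contact_force: [-1.1, -0.0, -2.0]
gripper_width: 0.453
grasp_force: 60.8
time: 19.8
tool_pos: [0.5056, 0.0677, 0.0798]
tool_rot: [-0.0, 1.0, -0.0, 0.001]
contact_force: [0.2, -0.3, -1.9]
gripper_width: 0.449
grasp_force: 60.8
```

```bash
python3 -m crank '[{"x":-0.05,"y":0,"z":2,"turn":0},{"x":0,"y":0,"z":2,"turn":0},{"x":0,"y":0,"z":0.8,"turn":0},{"x":0,"y":0,"z":0,"turn":0},{"x":0,"y":0,"z":0,"turn":0}]'; python3 -m crank '[{"x":0,"y":0,"z":0.2,"turn":0},{"x":0,"y":0,"z":0,"turn":0},{"x":0,"y":0,"z":0,"turn":0}]'
```

```text
time: 20.3
tool_pos: [0.5048, 0.0676, 0.0311]
tool_rot: [-0.0, 1.0, -0.0, 0.001]
contact_force: [-0.1, 0.1, -1.7]
gripper_width: 0.449
grasp_force: 60.8
time: 20.6
tool_pos: [0.5044, 0.0677, 0.0286]
tool_rot: [0.0, 1.0, -0.0, 0.0]
contact_force: [-0.3, 0.4, -1.7]
gripper_width: 0.446
grasp_force: 60.8
```

```bash
python3 -m crank '[{"x":0,"y":0,"z":0.2,"turn":0},{"x":0,"y":0,"z":0,"turn":0}]'; python3 -m crank '[{"x":0,"y":0,"z":0.1,"turn":0},{"x":0,"y":0,"z":0,"turn":0}]'; python3 -m crank '[{"x":0,"y":0,"z":0.1,"turn":0},{"x":0,"y":0,"z":0,"turn":0}]'
```

```text
time: 20.8
tool_pos: [0.5038, 0.0677, 0.0259]
tool_rot: [0.0, 1.0, -0.0, -0.0]
contact_force: [-0.2, 0.1, -2.1]
gripper_width: 0.453
grasp_force: 60.8
time: 21.0
tool_pos: [0.5041, 0.0677, 0.0251]
tool_rot: [-0.0, 1.0, -0.0, 0.0]
contact_force: [0.1, 0.4, -2.0]
gripper_width: 0.447
grasp_force: 61.0
time: 21.2
tool_pos: [0.5041, 0.0677, 0.0251]
tool_rot: [0.0, 1.0, -0.0, -0.0]
contact_force: [-4.4, 0.5, 5.8]
gripper_width: 0.445
grasp_force: 61.7
```

Floor contact at the expected height. I'll release and head back.

```bash
python3 -m crank '[{"x":0,"y":0,"z":0,"turn":0},{"x":0,"y":0,"z":0,"turn":0},{"x":0,"y":0,"z":0,"turn":0}]' 75; python3 -m crank '[{"x":0,"y":0,"z":-0.5,"turn":0},{"x":0,"y":0,"z":-2,"turn":0},{"x":0,"y":0,"z":-5,"turn":0},{"x":0,"y":1,"z":-5,"turn":0},{"x":0.2,"y":4,"z":0,"turn":0}]'; python3 -m crank '[{"x":0.4,"y":4.5,"z":0,"turn":0},{"x":0.4,"y":4.5,"z":0,"turn":0},{"x":0.4,"y":4.5,"z":0,"turn":0},{"x":0.4,"y":4.5,"z":0,"turn":0},{"x":0,"y":0,"z":0,"turn":0}]' 92
python3 -c "
from chk import *
chk(240,295,240,295,.038);chk(195,240,310,355,.035);chk(290,320,240,275,.034);print(manip.state()['tool_pos'])
u,v,Q=brass('scene',335,375,150,210)
for k in range(v.min(),v.max()+1):print(k,u[v==k].min(),u[v==k].max(),end='; ')"
```

```text
time: 21.5
tool_pos: [0.5042, 0.0677, 0.0242]
tool_rot: [-0.0, 1.0, -0.0, 0.0]
contact_force: [0.5, -0.1, -1.0]
gripper_width: 0.749
grasp_force: 0.0
time: 22.0
tool_pos: [0.5111, 0.0189, 0.1574]
tool_rot: [0.0, 1.0, 0.002, 0.008]
contact_force: [1.1, -0.3, 1.1]
gripper_width: 0.748
grasp_force: 0.0
time: 22.5
tool_pos: [0.5222, -0.1668, 0.1489]
tool_rot: [0.001, 1.0, -0.003, 0.001]
contact_force: [-0.6, 0.9, 0.7]
gripper_width: 0.92
grasp_force: 0.0
230 166 zmax~ [0.037  0.0385 0.0399] centre [0.4979 0.0701 0.0378] [0.4994 0.0695 0.0381]
2 2 zmax~ [0.0357 0.036  0.0362] centre [0.4379 0.2652 0.0357] [0.4379 0.2652 0.0357]
62 44 zmax~ [0.0328 0.0343 0.0362] centre [ 0.4661 -0.0244  0.0338] [ 0.466  -0.025   0.0337]
[ 0.5218 -0.1619  0.1481]
175 351 355; 176 350 358; 177 347 359; 178 346 361; 179 345 361; 180 345 362; 181 345 363; 182 345 363; 183 345 363; 184 344 362; 185 344 362; 186 344 362; 187 344 362; 188 344 362; 189 344 361; 190 345 361; 191 345 361; 192 346 360; 193 347 360; 194 349 359; 195 352 355;
```

```bash
python3 -m crank '[{"x":0.3,"y":3,"z":0,"turn":0},{"x":0.3,"y":3,"z":0,"turn":0},{"x":0.3,"y":2.9,"z":0,"turn":0},{"x":0,"y":0,"z":1,"turn":0},{"x":0,"y":0,"z":0,"turn":0}]'; python3 -m crank '[{"x":0,"y":0,"z":0,"turn":0},{"x":0,"y":0,"z":0,"turn":0},{"x":0,"y":0,"z":0,"turn":0}]'
```

```text
time: 23.2
tool_pos: [0.5301, -0.2494, 0.1363]
tool_rot: [-0.001, 1.0, 0.0, -0.001]
contact_force: [-0.4, 0.5, -0.7]
gripper_width: 0.915
grasp_force: 0.0
time: 23.5
tool_pos: [0.5311, -0.2502, 0.1384]
tool_rot: [0.0, 1.0, 0.001, 0.0]
contact_force: [-0.5, -0.6, 0.2]
gripper_width: 0.92
grasp_force: 0.0
```

```bash
python3 -m crank '[{"x":0,"y":0,"z":2,"turn":0},{"x":0,"y":0,"z":2,"turn":0},{"x":0,"y":0,"z":0.9,"turn":0},{"x":0,"y":0,"z":0,"turn":0},{"x":0,"y":0,"z":0,"turn":0}]'; python3 -m crank '[{"x":0,"y":0,"z":0,"turn":0},{"x":0,"y":0,"z":0,"turn":0}]';python3 -m crank '[{"x":0,"y":0,"z":0,"turn":0},{"x":0,"y":0,"z":0,"turn":0},{"x":0,"y":0,"z":0,"turn":0},{"x":0,"y":0,"z":0,"turn":0},{"x":0,"y":0,"z":0,"turn":0}]' 0
```

```text
time: 24.0
tool_pos: [0.5313, -0.2512, 0.0898]
tool_rot: [0.0, 1.0, 0.0, 0.0]
contact_force: [0.4, -1.2, 0.0]
gripper_width: 0.922
grasp_force: 0.0
time: 24.2
tool_pos: [0.5316, -0.2516, 0.0904]
tool_rot: [0.001, 1.0, -0.0, 0.001]
contact_force: [-0.4, -0.1, 0.5]
gripper_width: 0.917
grasp_force: 0.0
time: 24.7
tool_pos: [0.5315, -0.2512, 0.0902]
tool_rot: [0.0, 1.0, -0.0, 0.001]
contact_force: [-0.1, 2.3, 5.5]
gripper_width: 0.581
grasp_force: 63.6
```

```bash
python3 -m crank '[{"x":0,"y":0,"z":-0.3,"turn":0},{"x":0,"y":0,"z":-1.2,"turn":0},{"x":0,"y":0,"z":-2.5,"turn":0},{"x":-0.2,"y":-2,"z":-1,"turn":0},{"x":-0.6,"y":-3.5,"z":0,"turn":0}]'; python3 -m crank '[{"x":-0.7,"y":-4.2,"z":0,"turn":0},{"x":-0.7,"y":-4.2,"z":0,"turn":0},{"x":-0.7,"y":-4.2,"z":0,"turn":0},{"x":-0.7,"y":-4.2,"z":0,"turn":0},{"x":-0.7,"y":-4.2,"z":0,"turn":0}]';python3 -m crank '[{"x":-0.7,"y":-4.2,"z":0,"turn":0},{"x":-0.7,"y":-4.2,"z":0,"turn":0},{"x":-0.7,"y":-4.2,"z":0,"turn":0},{"x":-0.5,"y":-3,"z":0,"turn":0},{"x":0,"y":0,"z":2,"turn":0}]';python3 -m crank '[{"x":0,"y":0,"z":3,"turn":0},{"x":0,"y":0,"z":1.5,"turn":0},{"x":0,"y":0,"z":0,"turn":0},{"x":0,"y":0,"z":0,"turn":0},{"x":0,"y":0,"z":0,"turn":0}]'
```

```text
time: 25.2
tool_pos: [0.5241, -0.1978, 0.1417]
tool_rot: [0.001, 1.0, -0.001, 0.002]
contact_force: [0.5, 1.5, -4.8]
gripper_width: 0.583
grasp_force: 63.6
time: 25.7
tool_pos: [0.4867, 0.0153, 0.1386]
tool_rot: [0.0, 1.0, -0.0, -0.001]
contact_force: [0.5, 0.8, -6.1]
gripper_width: 0.58
grasp_force: 63.5
time: 26.2
tool_pos: [0.463, 0.1735, 0.1217]
tool_rot: [-0.001, 1.0, 0.002, 0.003]
contact_force: [1.3, -0.7, -4.9]
gripper_width: 0.584
grasp_force: 63.9
time: 26.7
tool_pos: [0.4633, 0.1699, 0.0758]
tool_rot: [-0.0, 1.0, -0.0, 0.001]
contact_force: [0.1, 0.6, -5.8]
gripper_width: 0.582
grasp_force: 63.7
```

```bash
python3 -m crank '[{"x":-0.05,"y":0,"z":1.5,"turn":0},{"x":0,"y":0,"z":1.5,"turn":0},{"x":0,"y":0,"z":0.5,"turn":0},{"x":0,"y":0,"z":0,"turn":0},{"x":0,"y":0,"z":0,"turn":0}]'
python3 - <<'E'
from h import *
p,d=manip.grab_frame("scene");q,d=manip.grab_frame("top")
cv2.imwrite("pics/e5.png",np.hstack([cv2.resize(p[240:340,180:300,::-1],(480,400),interpolation=2),cv2.resize(q[195:275,165:225,::-1],(300,400),interpolation=2)]))
print(manip.state()["tool_pos"])
E
```

```text
time: 27.2
tool_pos: [0.4624, 0.17, 0.0403]
tool_rot: [-0.0, 1.0, -0.0, 0.001]
contact_force: [0.0, -0.2, -5.7]
gripper_width: 0.581
grasp_force: 63.9
[0.46252062 0.17006402 0.04040231]
```

View pics/e5.png

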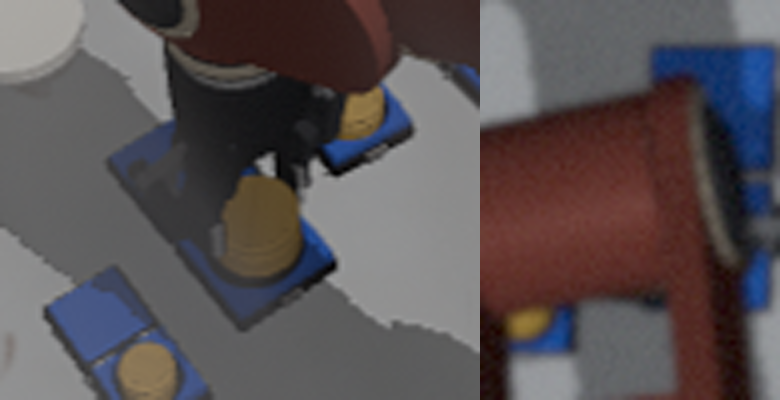

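The 500 weight is above its recess. Its right edge is at (302,240) and its front edge at (260,278), which suggests it is 2–3 mm short in x, so I'll shift 2 mm and lower.

```bash
python3 -m crank '[{"x":0.2,"y":0,"z":0,"turn":0},{"x":0,"y":0,"z":0.6,"turn":0},{"x":0,"y":0,"z":0.2,"turn":0},{"x":0,"y":0,"z":0,"turn":0},{"x":0,"y":0,"z":0,"turn":0}]'; python3 -m crank '[{"x":0,"y":0,"z":0.2,"turn":0},{"x":0,"y":0,"z":0,"turn":0},{"x":0,"y":0,"z":0,"turn":0}]'; python3 -m crank '[{"x":0,"y":0,"z":0.2,"turn":0},{"x":0,"y":0,"z":0,"turn":0},{"x":0,"y":0,"z":0,"turn":0}]'
```

```text
time: 27.8
tool_pos: [0.4632, 0.1699, 0.0308]
tool_rot: [0.0, 1.0, -0.0, -0.0]
contact_force: [0.9, 0.2, -6.1]
gripper_width: 0.585
grasp_force: 63.9
time: 28.1
tool_pos: [0.4634, 0.1699, 0.0291]
tool_rot: [0.0, 1.0, -0.0, -0.0]
contact_force: [0.3, 0.6, -5.8]
gripper_width: 0.582
grasp_force: 63.9
time: 28.4
tool_pos: [0.4634, 0.1699, 0.027]
tool_rot: [0.0, 1.0, -0.0, -0.0]
contact_force: [0.1, 0.0, -5.3]
gripper_width: 0.586
grasp_force: 63.9
```

```bash
python3 -m crank '[{"x":0,"y":0,"z":0.1,"turn":0},{"x":0,"y":0,"z":0,"turn":0},{"x":0,"y":0,"z":0,"turn":0}]'; python3 -m crank '[{"x":0,"y":0,"z":0.1,"turn":0},{"x":0,"y":0,"z":0,"turn":0}]'
```

```text
time: 28.7
tool_pos: [0.4637, 0.1699, 0.0262]
tool_rot: [-0.0, 1.0, -0.0, 0.0]
contact_force: [0.1, -0.3, -4.1]
gripper_width: 0.581
grasp_force: 64.2
time: 28.9
tool_pos: [0.4637, 0.1699, 0.0262]
tool_rot: [0.0, 1.0, -0.0, -0.0]
contact_force: [-5.1, -1.1, 5.3]
gripper_width: 0.583
grasp_force: 64.9
```

Contact at the expected height. I'll release, raise the arm and move it clear to look.

```bash
python3 -m crank '[{"x":0,"y":0,"z":0,"turn":0},{"x":0,"y":0,"z":0,"turn":0},{"x":0,"y":0,"z":0,"turn":0}]' 88; python3 -m crank '[{"x":0,"y":0,"z":-0.5,"turn":0},{"x":0,"y":0,"z":-2,"turn":0},{"x":0,"y":0,"z":-5,"turn":0},{"x":0,"y":0,"z":-5,"turn":0},{"x":0,"y":3,"z":-5,"turn":0}]'; python3 -m crank '[{"x":0,"y":4.5,"z":-2,"turn":0},{"x":0,"y":4.5,"z":0,"turn":0},{"x":0,"y":4.5,"z":0,"turn":0},{"x":0,"y":4.5,"z":0,"turn":0},{"x":0,"y":4.5,"z":0,"turn":0}]'; python3 -m crank '[{"x":0,"y":4.5,"z":0,"turn":0},{"x":-1,"y":4.5,"z":0,"turn":0},{"x":0,"y":4.5,"z":0,"turn":0},{"x":0,"y":0,"z":0,"turn":0},{"x":0,"y":0,"z":0,"turn":0}]'
python3 - <<'E'
from chk import *
for b in((215,270,275,330,.044),(240,295,240,295,.038),(195,240,310,355,.035),(290,320,240,275,.034)):chk(*b)
p,d=manip.grab_frame("scene");q,d=manip.grab_frame("top")
cv2.imwrite("pics/e6.png",np.hstack([cv2.resize(p[225:355,190:330,::-1],(420,390),interpolation=2),cv2.resize(q[185:275,160:300,::-1],(380,390*380//420),interpolation=2)[:390]if 0 else cv2.resize(q[195:275,162:240,::-1],(380,390),interpolation=2)]))
E
```

```text
time: 29.2
tool_pos: [0.4641, 0.17, 0.0255]
tool_rot: [-0.0, 1.0, -0.0, 0.001]
contact_force: [-0.1, -0.3, 0.5]
gripper_width: 0.879
grasp_force: 0.0
time: 29.7
tool_pos: [0.4638, 0.1454, 0.1963]
tool_rot: [-0.001, 1.0, 0.001, 0.001]
contact_force: [0.5, -0.1, 1.3]
gripper_width: 0.881
grasp_force: 0.0
time: 30.2
tool_pos: [0.4633, -0.0826, 0.2137]
tool_rot: [0.0, 1.0, -0.0, 0.001]
contact_force: [1.1, 0.7, 0.5]
gripper_width: 0.88
grasp_force: 0.0
time: 30.7
tool_pos: [0.4532, -0.2165, 0.2131]
tool_rot: [-0.0, 1.0, -0.001, 0.0]
contact_force: [-0.5, -0.1, -0.1]
gripper_width: 0.877
grasp_force: 0.0
404 315 zmax~ [0.0434 0.0448 0.046 ] centre [0.4561 0.1701 0.0438] [0.4566 0.1702 0.0439]
329 180 zmax~ [0.0387 0.0425 0.045 ] centre [0.4957 0.0754 0.0381] [0.4861 0.1091 0.038 ]
118 113 zmax~ [0.0347 0.0358 0.0373] centre [0.4252 0.2693 0.0349] [0.4247 0.2692 0.035 ]
62 40 zmax~ [0.033  0.0345 0.0358] centre [ 0.4658 -0.0249  0.0339] [ 0.4662 -0.0253  0.0338]
```

View pics/e6.png

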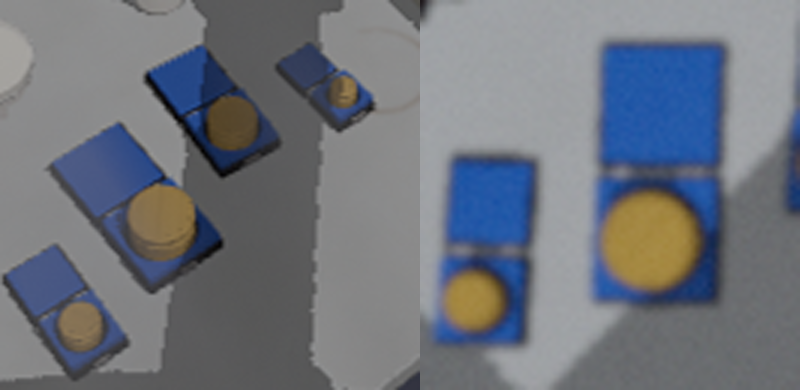

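All four weights stand upright in their own cases, with their tops at the seated heights (0.044, 0.038, 0.035 and 0.034 m). The robot is clear, so I'll hand in.

```bash
python3 -c "
from plant import manip;print(manip.job_done())"
```

```text
the job is handed in; nothing more can be done
None
```

I moved all four weights off the balance, top down, and set each upright in its own case, with tops at seated height in the last images; I handed the job in at about 31 s, and the hand-in returned no verdict.

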